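Fold up the storage tray around the circuit board

ROBOT

A 6-joint arm with a two-finger parallel gripper is mounted at the origin on the work surface. World frame = base frame: x ahead of the robot, y to its left, z up, the work surface at z = 0. Lengths are in m, angles in rad, forces in N, time in s.
With the tool pointing down it reaches from about 0.325 to 0.775 m from the base axis. Payload 5.5 kg.
Tool frame: the origin (TCP) lies on the centre line of the jaws, within the pads' length; the fingertips stand 14 mm ahead of it and the grasp point (between the pads) lies 5 mm behind it; z points along the fingers, y is the line along which they close (so a half turn about z gives the same grasp; the last joint's range is limited). The gripper opens to 88 mm and grips with 3 to 60 N. Pads are 20 mm wide; open, the fingers measure 115 mm over their backs; the gripper's body (75 mm by 178 mm) begins 61 mm behind the grasp point.
Start: joints at [-1.238, 0.091, 1.231, -0, 1.82, -0.057], TCP at [0.228, -0.555, 0.237] pointing down, gripper open.
Joint ranges: [-2.87, 2.87], [-0.86, 2.18], [0.17, 2.46], [-1.51, 4.65], [0.06, 2.69], [-2.65, 2.65]. Speed limits (rad/s): [2.57, 2.57, 3.01, 3.14, 3.14, 3.14].

INTERFACE

Orientations are given as a unit quaternion [w, x, y, z].
In Python, from plant import env gives the robot as it stands. The module is installed in compiled form; this text tells all that it offers.
- The arm moves only by the shell command python3 -m handwheel 'ROWS' [OPENING] [FORCE]. ROWS is JSON, a list of rows, each a list of 6 numbers: the shift along the tool's x, y, z in m, then the turn, a rotation vector about the tool's x, y, z in rad. In form: [[x, y, z, wx, wy, wz], ...]. A call has 1 to 20 rows; each row is the pose to reach, as a shift and turn from the pose commanded when the call began, along the tool's axes at that moment; what a row does not reach only later rows make up. A row lasts 1/8 s, in which the tool goes at most 62.5 mm and 10.7 degrees, less where a joint would pass 70% of its speed; a pose out of reach is approached as far as the arm can. A call with a gripper value outside its range is refused whole. OPENING is the finger opening in m, from 0 to 0.0878, set as the call begins (- or left out, the last holds). The fingers move at their own pace and stop on an object; FORCE is the grip in N (left out, the last holds). Time passes only in rows, so rows that repeat a pose let the fingers close. It gives the time, the measured TCP pose, the force, the opening and the grip force at its end, in the units of the state.
- env.get_state(): the state, without advancing time (a new reading comes with each control period).
- env.read_camera(name): name is "side" or "top"; returns the picture (480x640x3 uint8, red, green, blue); there is no depth.
- env.camera_info(name): a dict with "camera_matrix" (3x3 intrinsics, pixels), "distortion" ([k1, k2, p1, p2, k3] as OpenCV has them; the pictures are not rectified), "R" (3x3) and "t" (3): a world point X has camera coordinates R X + t. Camera axes: x right, y down, z forward; pixel columns grow to the right and rows downward; lengths in m; the calibration is good to about 2 mm. A picture is of the moment at which its call begins. camera_info takes no time and is no camera call.
- env.hand_in(): hands the job in; it is judged then, once.
The state is a dict: "time": time; "q": joint angles; "qvel": joint speeds; "joint_torque": joint torques, N m; "tcp_pos": TCP position; "tool_rot": TCP orientation; "wrist_force": force on the tool from outside, world axes, zero at the start; "torque": the same for the moment, N m; "finger_gap": finger opening in m; "finger_force": force on a finger pad.
Only numpy, scipy, OpenCV 4.12 (cv2) and the standard library are available. Lean on these libraries where they do the work, as an engineer would, in place of code of your own. Each camera call takes 0.05 s, during which the arm holds its last target. There are 200 camera calls.

TASK

Erect the blue fold-up tray around the circuit board that lies on its base: raise all four hinged walls until each stands upright, square to the base, and leave them standing. Leave the board lying where it is in the tray and the meter, jar and screwdriver where they are.

Things in the scene. Friction and masses are not known exactly. Their poses are not given: they have to be found in the camera images.
- tray: flat base of a blue fold-up storage tray, 90 (x) x 120 (y) x 5 mm thick, grey on top, fixed to the bench. Origin: centre of its underside, on the bench; x and y along its edges, z up. A wall is hinged to each of its four edges.
- wall_near (a joint): angle in rad of the blue wall on the tray's -x edge: 0 = flat outward on the bench, grows as it is raised, 1.571 = upright, 2.1 = stop, leaning inward. Hinge line along that edge, 45 mm from the tray's origin, 3 mm above the bench. Stiff hinge (0.07 N m): the wall stays where it is left. Wall: 116 mm wide along the hinge, 5 mm thick, reaching 60 mm from the hinge.
- tab_near (a point): centre of the yellow hand tab of the near wall, 72 mm from the hinge line, in the wall's mid-plane; moves with the wall. The tab, 30 mm wide along the hinge and 5 mm thick, juts 24 mm out from the middle of the wall's outer edge in the same plane. x axis: along the wall towards the hinge; y axis: along the hinge line.
- wall_far (a joint): angle in rad of the blue wall on the tray's +x edge: 0 = flat outward on the bench, grows as it is raised, 1.571 = upright, 2.1 = stop, leaning inward. Hinge line along that edge, 45 mm from the tray's origin, 3 mm above the bench. Stiff hinge (0.07 N m): the wall stays where it is left. Wall: 116 mm wide along the hinge, 5 mm thick, reaching 60 mm from the hinge.
- tab_far (a point): centre of the yellow hand tab of the far wall, 72 mm from the hinge line, in the wall's mid-plane; moves with the wall. The tab, 30 mm wide along the hinge and 5 mm thick, juts 24 mm out from the middle of the wall's outer edge in the same plane. x axis: along the wall towards the hinge; y axis: along the hinge line.
- wall_left (a joint): angle in rad of the blue wall on the tray's +y edge: 0 = flat outward on the bench, grows as it is raised, 1.571 = upright, 2.1 = stop, leaning inward. Hinge line along that edge, 60 mm from the tray's origin, 3 mm above the bench. Stiff hinge (0.07 N m): the wall stays where it is left. Wall: 86 mm wide along the hinge, 5 mm thick, reaching 60 mm from the hinge.
- tab_left (a point): centre of the yellow hand tab of the left wall, 72 mm from the hinge line, in the wall's mid-plane; moves with the wall. The tab, 30 mm wide along the hinge and 5 mm thick, juts 24 mm out from the middle of the wall's outer edge in the same plane. x axis: along the wall towards the hinge; y axis: along the hinge line.
- wall_right (a joint): angle in rad of the blue wall on the tray's -y edge: 0 = flat outward on the bench, grows as it is raised, 1.571 = upright, 2.1 = stop, leaning inward. Hinge line along that edge, 60 mm from the tray's origin, 3 mm above the bench. Stiff hinge (0.07 N m): the wall stays where it is left. Wall: 86 mm wide along the hinge, 5 mm thick, reaching 60 mm from the hinge.
- tab_right (a point): centre of the yellow hand tab of the right wall, 72 mm from the hinge line, in the wall's mid-plane; moves with the wall. The tab, 30 mm wide along the hinge and 5 mm thick, juts 24 mm out from the middle of the wall's outer edge in the same plane. x axis: along the wall towards the hinge; y axis: along the hinge line.
- board: loose green circuit board lying in the tray, 56 (x) x 80 (y) mm, 4 mm thick, with parts on it up to 12 mm high; 80 g. Origin: centre of its underside; z up.
- multimeter: orange handheld meter lying on the bench, 150 (x) x 75 (y) x 34 mm (44 mm with its dial). Origin: centre of its underside. A bystander.
- jar: small amber jar with white cap, 56 mm across, 65 mm high, standing on the bench. Origin: centre of its underside. A bystander.
- screwdriver: red-handled screwdriver, 170 mm long, lying on the bench along its own x. Origin: under its middle. A bystander.
Mind the look-alikes: they are no part of the job. There is more than one size of the board; the job needs the middle-sized.

How it is judged:
At the end, for the whole second after the job is handed in: All four walls stand upright within 0.17 rad (10 degrees) and are still, and the board lies flat and still on the tray's base, within 20 mm of where it began (value of joint wall_near between 1.401 and 1.741 rad and velocity of joint wall_near between -0.05 and 0.05 rad/s and value of joint wall_far between 1.401 and 1.741 rad and velocity of joint wall_far between -0.05 and 0.05 rad/s and value of joint wall_left between 1.401 and 1.741 rad and velocity of joint wall_left between -0.05 and 0.05 rad/s and value of joint wall_right between 1.401 and 1.741 rad and velocity of joint wall_right between -0.05 and 0.05 rad/s and angle between board's own z axis and vertical below 0.1 rad and z of board in the frame of tray below 0.012 m and distance of board from where it was at the start of the episode below 0.02 m and linear speed of board below 0.02 m/s); the robot touches nothing.
It fails at once if the circuit board is moved more than 20 mm (distance of board from where it was at the start of the episode above 0.02 m).
It fails at once if the meter, jar or screwdriver is moved more than 30 mm (distance of any of multimeter, jar, screwdriver from where it was at the start of the episode above 0.03 m).
It also fails if it takes over 70 s, if anything falls off the work surface, if the arm or the gripper's body presses on something with over 40 N, if the wrist force passes 120 N, or if a joint passes its speed limit or range.

## Working session

There is one attempt and no reset: what is moved stays moved. The work goes in short steps, Python scripts to look and compute and a shell command to move; the robot and the scene stay as the last step left them, time stands still between calls to the robot, and variables do not carry over. Pictures are saved under pics/ and viewed, at most 10 in all, crops included, and the job is handed in when it is done.

```bash
mkdir -p pics
python3 - <<'E'
from plant import env
import cv2,numpy as np
for n in("top","side"):
    cv2.imwrite(f"pics/{n}0.png",env.read_camera(n)[:,:,::-1])
    i=env.camera_info(n);print(n,np.round(i["camera_matrix"],1).tolist(),np.round(i["distortion"],3),np.round(i["R"],3).tolist(),np.round(i["t"],3))
s=env.get_state();print(s["time"],s["tcp_pos"],s["tool_rot"],s["finger_gap"])
E
```

```text
top [[620.1, 0.0, 324.2], [0.0, 620.1, 236.2], [0.0, 0.0, 1.0]] [-0.179  0.     0.     0.     0.   ] [[-0.024, -0.999, -0.028], [-0.986, 0.028, -0.165], [0.166, 0.024, -0.986]] [0.029 0.527 1.393]
side [[500.0, 0.0, 313.6], [0.0, 500.0, 234.3], [0.0, 0.0, 1.0]] [0.037 0.    0.    0.    0.   ] [[-0.838, -0.545, -0.013], [-0.28, 0.451, -0.847], [0.467, -0.707, -0.531]] [0.425 0.191 1.034]
0.1 [ 0.22790312 -0.55475461  0.23562296] [-8.88168050e-04  9.81071224e-01  1.93645164e-01 -1.20209041e-04] 0.08814878175139601
```

View pics/top0.png

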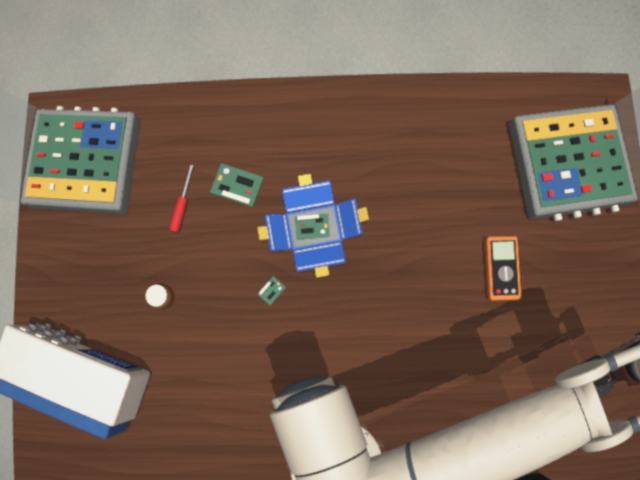

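View pics/side0.png

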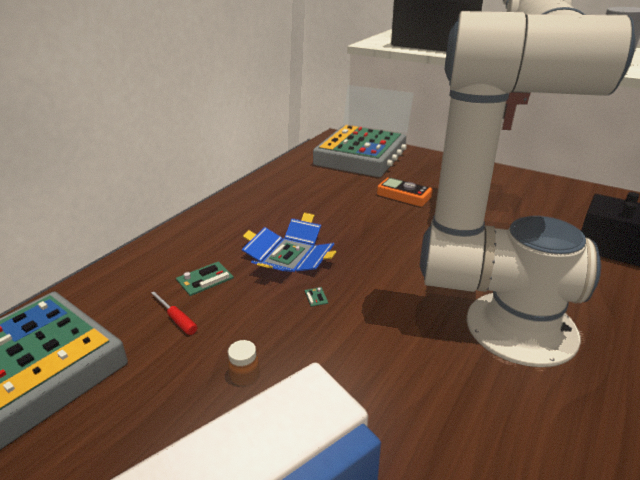

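The top view shows the tray at about (313,226), with yellow tabs at (305,180), (363,214), (321,271) and (263,233). In the side view the tray is near (290,252) and the walls are already partly raised. Next I triangulate the tabs.

```bash
cat > h.py <<'E'
from plant import env
import cv2,numpy as np
C={n:env.camera_info(n) for n in("top","side")}
def A(i,k): return np.array(C[i][k],float)
def nrm(n,p): return cv2.undistortPoints(np.array(p,float).reshape(-1,1,2),A(n,"camera_matrix"),A(n,"distortion")).reshape(-1,2)
def plane(n,p,z):
    R,t=A(n,"R"),A(n,"t");u=nrm(n,p);d=np.c_[u,np.ones(len(u))]@R;o=-R.T@t
    return o+d*((z-o[2])/d[:,2])[:,None]
def tri(pt,ps):
    P=[np.c_[A(n,"R"),A(n,"t")] for n in("top","side")]
    X=cv2.triangulatePoints(P[0],P[1],nrm("top",pt).T,nrm("side",ps).T);return (X[:3]/X[3]).T
def proj(n,X): return cv2.projectPoints(np.array(X,float).reshape(-1,3),cv2.Rodrigues(A(n,"R"))[0],A(n,"t"),A(n,"camera_matrix"),A(n,"distortion"))[0].reshape(-1,2)
BOX={"top":(240,390,160,290),"side":(225,350,195,290)}
def blobs(n,img,lo,hi,amin=8):
    a,b,c,d=BOX[n];h=cv2.cvtColor(img,cv2.COLOR_RGB2HSV);m=cv2.inRange(h,lo,hi)
    k=np.zeros_like(m);k[c:d,a:b]=m[c:d,a:b]
    N,l,s,ce=cv2.connectedComponentsWithStats(k)
    return [(np.round(ce[i],1).tolist(),s[i,:].tolist()) for i in range(1,N) if s[i,4]>=amin]
E
python3 - <<'E'
from h import *
for n in C:
    im=env.read_camera(n);print(n)
    for nm,lo,hi in(("yel",(18,130,120),(32,255,255)),("blue",(105,140,60),(125,255,255))):
        for b in blobs(n,im,lo,hi):print(nm,b, np.round(plane(n,[b[0]],.01)[0],3))
    a,b,c,d=BOX[n];cv2.imwrite(f"pics/{n}1.png",cv2.resize(im[c:d,a:b],None,fx=5.,fy=4.5 if 0 else 5.,interpolation=2)[:600,:,::-1])
E
```

```text
top
yel ([304.5, 178.6], [297, 173, 16, 12, 136]) [0.675 0.06  0.01 ]
yel ([363.3, 213.9], [359, 207, 10, 15, 123]) [ 0.584 -0.079  0.01 ]
yel ([261.9, 232.6], [257, 226, 11, 14, 127]) [0.546 0.164 0.01 ]
yel ([321.7, 272.1], [315, 267, 15, 11, 133]) [0.447 0.023 0.01 ]
blue ([307.7, 196.3], [283, 185, 50, 24, 720]) [0.631 0.053 0.01 ]
blue ([347.9, 219.1], [339, 200, 19, 39, 444]) [ 0.573 -0.042  0.01 ]
blue ([333.7, 206.3], [331, 205, 5, 5, 9]) [ 0.605 -0.009  0.01 ]
blue ([278.3, 231.9], [269, 215, 20, 35, 458]) [0.546 0.125 0.01 ]
blue ([286.9, 216.8], [286, 214, 2, 7, 8]) [0.582 0.104 0.01 ]
blue ([338.2, 226.0], [337, 218, 4, 17, 17]) [ 0.556 -0.018  0.01 ]
blue ([315.6, 244.2], [292, 237, 50, 13, 71]) [0.514 0.036 0.01 ]
blue ([318.6, 255.6], [294, 245, 50, 22, 652]) [0.487 0.03  0.01 ]
side
yel ([307.3, 216.8], [301, 212, 14, 10, 97]) [ 0.613 -0.132  0.01 ]
yel ([248.8, 234.7], [243, 230, 13, 11, 83]) [0.693 0.029 0.01 ]
yel ([329.8, 254.4], [324, 250, 12, 9, 72]) [ 0.462 -0.005  0.01 ]
yel ([263.9, 265.2], [257, 263, 15, 5, 35]) [0.573 0.119 0.01 ]
blue ([304.8, 245.4], [273, 222, 56, 50, 940]) [ 0.538 -0.006  0.01 ]
blue ([262.5, 245.1], [242, 229, 42, 35, 605]) [0.631 0.05  0.01 ]
blue ([330.5, 246.5], [328, 243, 6, 8, 13]) [ 0.479 -0.037  0.01 ]
blue ([253.4, 261.8], [251, 261, 6, 3, 9]) [0.604 0.121 0.01 ]
```

Run:
```python
import cv2,numpy as np
a=cv2.imread("pics/top0.png")[160:290,240:390];b=cv2.imread("pics/side0.png")[195:290,225:350]
a=cv2.resize(a,None,fx=2.6,fy=2.6,interpolation=2);b=cv2.resize(b,None,fx=3.2,fy=3.2,interpolation=2)
o=np.zeros((max(a.shape[0],b.shape[0]),a.shape[1]+b.shape[1],3),np.uint8);o[:a.shape[0],:a.shape[1]]=a;o[:b.shape[0],a.shape[1]:]=b
cv2.imwrite("pics/crop1.png",o)
```

```text
(no output)
```

View pics/crop1.png

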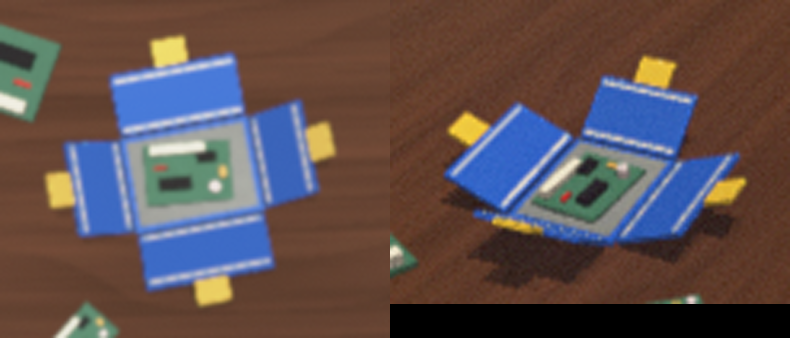

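All four walls stand partly raised, with the board near the centre of the base. Next I triangulate the four tabs and get the tray pose.

Run:
```python
from h import *
T=[[304.5,178.6],[363.3,213.9],[261.9,232.6],[321.7,272.1]];S=[[248.8,234.7],[307.3,216.8],[263.9,265.2],[329.8,254.4]]
X=tri(T,S);print("far right left near\n",np.round(X,4))
e=proj("top",X)-T;print("err",np.round(e,1).tolist())
# base: grey+board quad in the top crop -> corners (crop px/2.6+offset), z=5mm
c=np.array([[121,135],[246,112],[265,212],[140,232]])/2.6+[240,160]
B=plane("top",c,.005);print(np.round(B,4),B.mean(0));print(np.linalg.norm(np.diff(np.r_[B,B[:1]],axis=0),axis=1))
yaw=lambda v:np.degrees(np.arctan2(v[1],v[0]))
print("yaw far-near",yaw(X[0]-X[3]),"left-right",yaw(X[2]-X[1])-90, "edges",yaw(B[0]-B[3]),yaw(B[1]-B[2]),yaw(B[0]-B[1])-90,yaw(B[3]-B[2])-90)
o=B.mean(0)[:2]
for n,x,d in zip(("far","right","left","near"),X,(45,60,60,45)):
    r=np.linalg.norm(x[:2]-o);h=r*1000-d;print(n,h,"z",x[2]*1000-3,np.degrees(np.arctan2(x[2]*1000-3,h)),np.hypot(h,x[2]*1000-3))
b=np.array([[147,148],[230,142],[232,203],[148,208]])/2.6+[240,160]
print("board",plane("top",[b.mean(0)],.012))
```

```text
far right left near
 [[ 0.6684  0.0579  0.0336]
 [ 0.5764 -0.0776  0.048 ]
 [ 0.539   0.1591  0.0476]
 [ 0.4449  0.0227  0.0325]]
err [[0.2, 0.3], [-0.0, -0.0], [0.0, 0.1], [0.0, 0.0]]
[[ 0.5954  0.1046  0.005 ]
 [ 0.6136 -0.0114  0.005 ]
 [ 0.5196 -0.0263  0.005 ]
 [ 0.5044  0.0885  0.005 ]] [0.55826015 0.03884979 0.005     ]
[0.11750239 0.09521097 0.1157533  0.09251498]
yaw far-near 8.964625088984834 left-right 8.98284023683108 edges 10.063628391196572 8.959271628729168 8.913620165272505 7.569820950322196
far 66.79425751618878 z 30.596216829552013 24.610932767463208 73.46836953015837
right 57.82594593482155 z 44.97641261412169 37.87540153465967 73.25788500149748
left 61.74202735059394 z 44.61712352938347 35.85329881676498 76.17588629873468
near 69.5373261335007 z 29.474222160204185 22.970236639329574 75.5259524782436
board [[0.55447749 0.04198953 0.012     ]]
```

```bash
cat >> h.py <<'E'
from scipy.spatial.transform import Rotation as Ro
O=np.array([.557,.0405]);YAW=np.radians(9.)
DIR={"far":(0,45),"left":(90,60),"near":(180,45),"right":(270,60)}
def tgt(w,th,r=.076,up=.006):
    a=YAW+np.radians(DIR[w][0]);h=DIR[w][1]/1e3+r*np.cos(th)
    return np.r_[O+h*np.array([np.cos(a),np.sin(a)]),.003+r*np.sin(th)+up]
def rel(p,xang):  # row to reach TCP p, tool pointing down, tool x at world angle xang (deg)
    s=env.get_state();q=s["tool_rot"];R=Ro.from_quat([q[1],q[2],q[3],q[0]])
    a=np.radians(xang);G=Ro.from_matrix(np.array([[np.cos(a),np.sin(a),0],[np.sin(a),-np.cos(a),0],[0,0,-1]]))
    return np.round(np.r_[R.inv().apply(np.array(p)-s["tcp_pos"]),(R.inv()*G).as_rotvec()],4).tolist()
def tabs():
    out={}
    for n in C: out[n]=[b[0] for b in blobs(n,env.read_camera(n),(18,130,120),(32,255,255))]
    return out
E
python3 -c "
from h import *
p=tgt('far',.424);print(p);p[2]=.15;print(rel(p,9))"
```

```text
[0.66986339 0.0583758  0.04026712]
[0.6418, -0.3992, 0.0865, -0.0012, 0.0001, 0.2327]
```

```bash
python3 -m handwheel '[[0.642,-0.399,0,0,0,0.233],[0.642,-0.399,0,0,0,0.233],[0.642,-0.399,0,0,0,0.233],[0.642,-0.399,0,0,0,0.233],[0.642,-0.399,0,0,0,0.233],[0.642,-0.399,0,0,0,0.233],[0.642,-0.399,0,0,0,0.233],[0.642,-0.399,0,0,0,0.233],[0.642,-0.399,0,0,0,0.233],[0.642,-0.399,0,0,0,0.233],[0.642,-0.399,0.05,0,0,0.233],[0.642,-0.399,0.087,-0.001,0,0.233],[0.642,-0.399,0.087,-0.001,0,0.233],[0.642,-0.399,0.087,-0.001,0,0.233],[0.642,-0.399,0.087,-0.001,0,0.233],[0.642,-0.399,0.087,-0.001,0,0.233]]' 0.05 10; python3 -c "
from h import *
print(rel(tgt('far',.424),9))
im=env.read_camera('top')[130:310,200:420];sd=env.read_camera('side')[140:310,180:400]
cv2.imwrite('pics/c2.png',np.hstack([cv2.resize(im,(396,324)),cv2.resize(sd,(396,324))])[:,:,::-1])"
```

```text
time: 2.2
tcp_pos: [0.6706, 0.0568, 0.152]
tool_rot: [0.001, 0.997, 0.078, 0.002]
wrist_force: [1.0, -0.3, 0.5]
finger_gap: 0.05
finger_force: 0.0
[-0.0008, -0.0018, 0.1117, 0.0016, -0.0032, -0.0017]
```

View pics/c2.png

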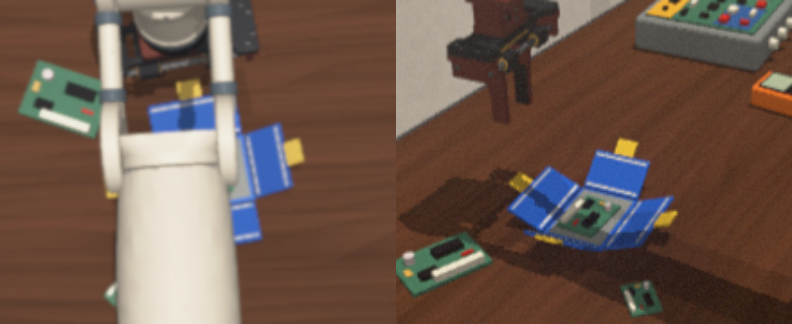

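The gripper is above the far tab, at (187,90) in the left crop, with the fingers on either side of it along the hinge. I'll descend and grip.

```bash
python3 -m handwheel '[[0,-0.001,0.05,0,0,0],[-0.001,-0.002,0.09,0,0,0],[-0.001,-0.002,0.112,0,0,0],[-0.001,-0.002,0.112,0,0,0]]'; python3 -m handwheel '[[0,0,0,0,0,0],[0,0,0,0,0,0],[0,0,0,0,0,0],[0,0,0,0,0,0]]' 0.0 8; python3 -c "
import numpy as np
for t0 in(.424,.407,.64):
  t=np.linspace(t0,1.571,10)[1:];print(t0,np.round(.076*(np.cos(t)-np.cos(t0)),3).tolist(),np.round(-.076*(np.sin(t)-np.sin(t0)),3).tolist())"
```

```text
time: 2.8
tcp_pos: [0.6693, 0.0594, 0.0371]
tool_rot: [0.0, 0.997, 0.078, 0.0]
wrist_force: [-0.5, 0.2, 0.9]
finger_gap: 0.0498
finger_force: 0.0
time: 3.3
tcp_pos: [0.6699, 0.0576, 0.039]
tool_rot: [0.002, 0.997, 0.078, 0.001]
wrist_force: [1.1, -5.3, -0.1]
finger_gap: 0.0295
finger_force: 8.0
0.424 [-0.005, -0.01, -0.017, -0.024, -0.032, -0.041, -0.05, -0.06, -0.069] [-0.009, -0.016, -0.024, -0.03, -0.035, -0.039, -0.042, -0.044, -0.045]
0.407 [-0.004, -0.01, -0.017, -0.024, -0.032, -0.041, -0.05, -0.06, -0.07] [-0.009, -0.017, -0.024, -0.031, -0.036, -0.04, -0.043, -0.045, -0.046]
0.64 [-0.005, -0.011, -0.017, -0.023, -0.03, -0.038, -0.045, -0.053, -0.061] [-0.006, -0.012, -0.016, -0.021, -0.024, -0.027, -0.029, -0.03, -0.031]
```

```bash
python3 -m handwheel '[[-0.005,0.001,-0.009,0,0,0],[-0.010,0.001,-0.016,0,0,0],[-0.017,0.001,-0.024,0,0,0],[-0.024,0.001,-0.030,0,0,0],[-0.032,0.001,-0.035,0,0,0],[-0.041,0.001,-0.039,0,0,0],[-0.050,0.001,-0.042,0,0,0],[-0.060,0.001,-0.044,0,0,0],[-0.069,0.001,-0.045,0,0,0],[-0.069,0.001,-0.045,0,0,0],[-0.069,0.001,-0.045,0,0,0]]'
python3 - <<'E'
from h import *
print(tabs(),proj("side",[tgt('far',1.571,.072,0)]),proj("top",[tgt('far',1.571,.072,0)]))
E
```

```text
time: 4.68
tcp_pos: [0.6028, 0.047, 0.0867]
tool_rot: [0.002, 0.997, 0.078, 0.004]
wrist_force: [-0.0, -3.1, 8.7]
finger_gap: 0.025
finger_force: 8.2
{'top': [[363.3, 213.9], [260.2, 232.3]], 'side': [[307.3, 216.8], [329.7, 254.5], [263.9, 265.2]]} [[270.81187787 226.20030291]] [[308.67883973 202.39566273]]
```

```bash
python3 -c "
from h import *
sd=env.read_camera('side')[170:290,210:370];cv2.imwrite('pics/c3.png',cv2.resize(sd,(800,600),interpolation=2)[:,:,::-1])"
```

```text
(no output)
```

View pics/c3.png

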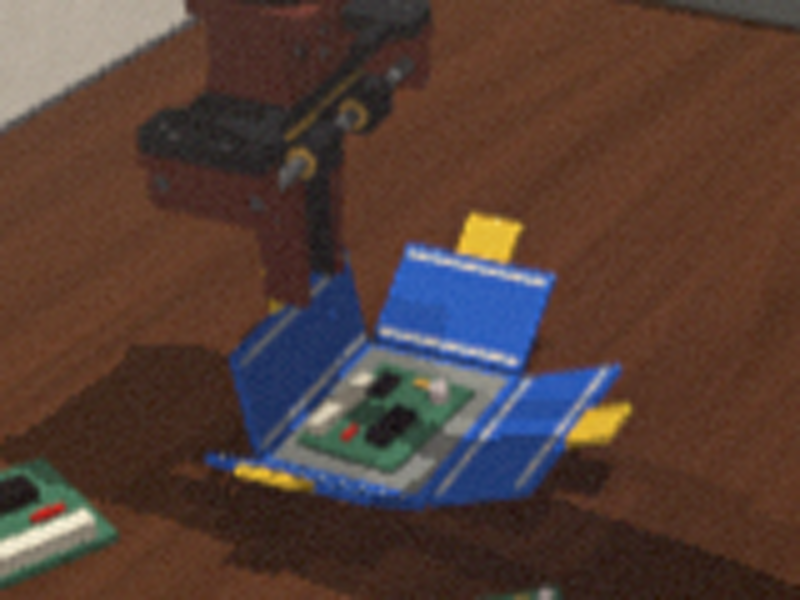

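The fingers slid off the inside of the tab (gap 25 mm), leaving the far wall at about 65°. I'll release, go round to the outside and push it upright with closed fingers.

```bash
python3 -m handwheel '[[0,0,0,0,0,0],[0,0,0,0,0,0],[0,0,-0.03,0,0,0],[0,0,-0.07,0,0,0],[0.03,0,-0.07,0,0,0],[0.07,0,-0.07,0,0,0],[0.07,0,-0.07,0,0,0]]' 0.05 8; python3 -m handwheel '[[0,0,0,0,0,0],[0,0,0.05,0,0,0],[0,0,0.092,0,0,0],[0,0,0.092,0,0,0],[0,0,0.092,0,0,0]]' 0.0;  python3 - <<'E'
from h import *
print(tabs());s=env.get_state();v=s["tcp_pos"][:2]-O;print(v@[np.cos(YAW),np.sin(YAW)],v@[-np.sin(YAW),np.cos(YAW)])
E
```

```text
time: 5.7
tcp_pos: [0.6706, 0.0596, 0.1495]
tool_rot: [0.0, 0.997, 0.079, -0.002]
wrist_force: [-1.0, 0.2, -0.4]
finger_gap: 0.05
finger_force: 0.0
time: 6.32
tcp_pos: [0.6705, 0.0589, 0.0634]
tool_rot: [0.001, 0.997, 0.078, 0.002]
wrist_force: [1.1, 0.5, -0.0]
finger_gap: 0.0037
finger_force: 0.0
{'top': [[307.3, 196.0], [363.3, 213.9], [258.9, 232.9]], 'side': [[307.3, 216.8], [265.9, 224.9], [329.6, 254.5], [263.8, 265.1]]}
0.11590194098103619 0.00035707862766566113
```

```bash
python3 -m handwheel '[[-0.015,0,0,0,0,0],[-0.027,0,0,0,0,0],[-0.037,0,0,0,0,0],[-0.045,0,0,0,0,0],[-0.051,0,0,0,0,0],[-0.056,0,0,0,0,0],[-0.056,0,0,0,0,0],[-0.056,0,0,0,0,0]]';  python3 - <<'E'
from h import *
t=tabs();print(t);s=env.get_state();v=s["tcp_pos"][:2]-O;print(v@[np.cos(YAW),np.sin(YAW)])
print(tri([[307.3,196.0]],[[265.9,224.9]]))
sd=env.read_camera('side')[170:290,210:370];tp=env.read_camera('top')[160:280,230:390]
cv2.imwrite('pics/c4.png',np.hstack([cv2.resize(a,(400,300),interpolation=2) for a in(tp,sd)])[:,:,::-1])
E
```

```text
time: 7.42
tcp_pos: [0.6146, 0.0502, 0.0602]
tool_rot: [0.0, 0.997, 0.078, -0.0]
wrist_force: [0.3, -0.0, -0.2]
finger_gap: 0.0006
finger_force: 0.0
{'top': [[363.4, 213.9], [260.2, 231.9]], 'side': [[307.4, 216.8], [270.4, 226.3], [329.6, 254.4], [263.7, 265.1]]}
0.05845836473082427
[[0.61576745 0.04998696 0.07563743]]
```

View pics/c4.png

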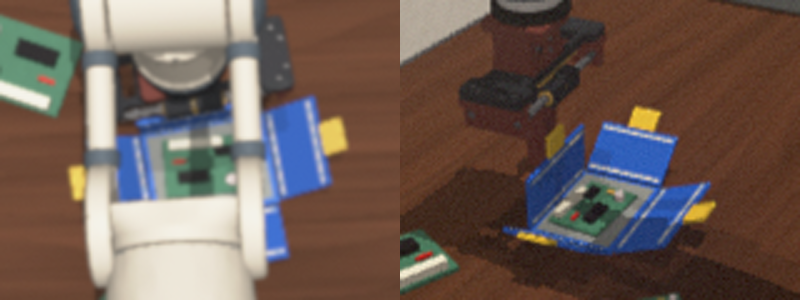

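The far wall stands upright: its tab is at (270.4,226.3) in the side view, against a predicted (270.8,226.2). Next is the near wall.

```bash
python3 -m handwheel '[[0.02,0,0,0,0,0],[0.03,0,-0.05,0,0,0],[0,0,-0.1,0,0,0],[-0.06,0,-0.1,0,0,0],[-0.12,0,-0.1,0,0,0],[-0.175,0,-0.1,0,0,0],[-0.175,0,-0.1,0,0,0]]' 0.05;  python3 - <<'E'
from h import *
print(rel(tgt('near',.407,.079,.007),9)); print(tgt('near',.407,.079,.007))
t0=.407;t=np.linspace(t0,1.36,9)[1:];print(np.round(-.079*(np.cos(t)-np.cos(t0)),3).tolist(),np.round(-.079*(np.sin(t)-np.sin(t0)),3).tolist())
print(tabs())
E
```

```text
time: 8.5
tcp_pos: [0.4394, 0.0227, 0.1608]
tool_rot: [0.001, 0.997, 0.078, 0.001]
wrist_force: [0.0, -0.6, 0.9]
finger_gap: 0.0499
finger_force: 0.0
[0.0012, 0.0007, 0.1195, 0.0013, -0.0011, -0.0008]
[0.44090051 0.02211165 0.04127264]
[0.004, 0.009, 0.016, 0.022, 0.03, 0.038, 0.047, 0.056] [-0.008, -0.016, -0.023, -0.03, -0.035, -0.04, -0.043, -0.046]
{'top': [[308.3, 201.8], [363.3, 213.9], [261.8, 232.4]], 'side': [[307.4, 216.8], [271.5, 225.1], [329.9, 254.8], [263.7, 265.1]]}
```

```bash
python3 -m handwheel '[[0.001,0.001,0.06,0,0,0],[0.001,0.001,0.1,0,0,0],[0.001,0.001,0.119,0,0,0],[0.001,0.001,0.119,0,0,0]]'; python3 -m handwheel '[[0,0,0,0,0,0],[0,0,0,0,0,0],[0,0,0,0,0,0],[0,0,0,0,0,0]]' 0.0 10;  python3 -m handwheel '[[0.004,0,-0.008,0,0,0],[0.009,0,-0.016,0,0,0],[0.016,0,-0.023,0,0,0],[0.022,0,-0.030,0,0,0],[0.030,0,-0.035,0,0,0],[0.038,0,-0.040,0,0,0],[0.047,0,-0.043,0,0,0],[0.056,0,-0.046,0,0,0],[0.056,0,-0.046,0,0,0]]'; python3 -m handwheel '[[0,0,0,0,0,0],[0,0,0,0,0,0],[0,0,-0.03,0,0,0],[0,0,-0.07,0,0,0],[-0.03,0,-0.07,0,0,0],[-0.065,0,-0.07,0,0,0],[-0.065,0,-0.07,0,0,0]]' 0.05;  python3 - <<'E'
from h import *
print(tabs());s=env.get_state();v=s["tcp_pos"][:2]-O;print(v@[np.cos(YAW),np.sin(YAW)],s["tcp_pos"])
print(proj("top",[tgt('near',x,.072,0) for x in (1.2,1.57)]),proj("side",[tgt('near',x,.072,0) for x in (1.2,1.57)]))
E
```

```text
time: 9.1
tcp_pos: [0.4431, 0.0221, 0.0407]
tool_rot: [0.0, 0.997, 0.078, -0.001]
wrist_force: [-0.6, -0.3, 0.4]
finger_gap: 0.05
finger_force: 0.0
time: 9.6
tcp_pos: [0.4439, 0.0215, 0.0426]
tool_rot: [0.001, 0.997, 0.078, 0.001]
wrist_force: [2.3, -2.6, 0.8]
finger_gap: 0.0297
finger_force: 10.0
time: 10.72
tcp_pos: [0.4991, 0.0303, 0.0889]
tool_rot: [0.001, 0.997, 0.078, 0.001]
wrist_force: [-0.4, -5.3, 4.8]
finger_gap: 0.0297
finger_force: 10.0
time: 11.6
tcp_pos: [0.4329, 0.021, 0.1576]
tool_rot: [0.0, 0.997, 0.078, 0.0]
wrist_force: [0.4, -0.3, -0.1]
finger_gap: 0.0501
finger_force: 0.0
{'top': [[308.4, 201.9], [363.3, 213.9], [261.9, 232.6]], 'side': [[307.3, 216.8], [271.5, 225.2], [310.8, 236.0], [263.9, 265.2]]}
-0.12424918739627996 [0.43428367 0.02104328 0.15755827]
[[317.79807785 252.02302396]
 [315.6646362  240.53527164]] [[313.52300137 237.61283855]
 [303.67634186 233.66408812]]
```

Gripping worked; the near wall is at about 1.3 rad. I'll push it upright from outside.

```bash
python3 -m handwheel '[[0,0,0,0,0,0],[0,0,0.05,0,0,0],[0,0,0.096,0,0,0],[0.015,0,0.096,0,0,0],[0.03,0,0.096,0,0,0],[0.042,0,0.096,0,0,0],[0.051,0,0.096,0,0,0],[0.058,0,0.096,0,0,0],[0.063,0,0.096,0,0,0],[0.066,0,0.096,0,0,0],[0.066,0,0.096,0,0,0],[0.066,0,0.096,0,0,0]]' 0.0;  python3 - <<'E'
from h import *
print(tabs());s=env.get_state();v=s["tcp_pos"][:2]-O;print(v@[np.cos(YAW),np.sin(YAW)],s["tcp_pos"])
E
```

```text
time: 13.2
tcp_pos: [0.4993, 0.0309, 0.0616]
tool_rot: [0.0, 0.997, 0.078, 0.0]
wrist_force: [0.0, -0.6, -0.6]
finger_gap: 0.0003
finger_force: 0.0
{'top': [[363.4, 213.9], [262.0, 232.6]], 'side': [[271.7, 224.3], [301.4, 236.8], [263.9, 265.1]]}
-0.05850120772524606 [0.49929048 0.03089736 0.06164314]
```

```bash
python3 -m handwheel '[[-0.02,0,0,0,0,0],[-0.03,0,-0.05,0,0,0],[-0.03,0,-0.11,0,0,0]]' 0.05;  python3 - <<'E'
from h import *
print(tabs());print(proj("top",[tgt(w,1.57,.072,0) for w in("far","near")]))
p=tgt('left',.64,.079,.007);print(p);p[2]=.17;print(rel(p,99))
t0=.64;t=np.linspace(t0,1.36,8)[1:];print(np.round(.079*(np.cos(t)-np.cos(t0)),3).tolist(),np.round(-.079*(np.sin(t)-np.sin(t0)),3).tolist())
E
```

```text
time: 13.68
tcp_pos: [0.4682, 0.0263, 0.1715]
tool_rot: [0.0, 0.997, 0.078, -0.001]
wrist_force: [0.7, -0.0, 0.3]
finger_gap: 0.0273
finger_force: 0.0
{'top': [[363.4, 213.9], [260.5, 232.5]], 'side': [[307.4, 216.8], [271.6, 225.0], [303.0, 232.7], [263.8, 265.1]]}
[[308.67332555 202.36552879]
 [315.6646362  240.53527164]]
[0.53770137 0.16234673 0.05717844]
[0.0857, -0.1242, 0.0103, 0.0126, -0.0076, -1.5711]
[-0.005, -0.011, -0.017, -0.024, -0.031, -0.039, -0.047] [-0.006, -0.012, -0.017, -0.021, -0.025, -0.028, -0.03]
```

The near wall is upright. Next is the left wall.

```bash
python3 -m handwheel '[[0.01,-0.03,0,0,0,-0.18],[0.03,-0.07,0,0,0,-0.36],[0.06,-0.1,0,0,0,-0.54],[0.086,-0.124,0,0,0,-0.72],[0.086,-0.124,0,0,0,-0.9],[0.086,-0.124,0,0,0,-1.08],[0.086,-0.124,0,0,0,-1.26],[0.086,-0.124,0,0,0,-1.44],[0.086,-0.124,0,0,0,-1.571],[0.086,-0.124,0,0,0,-1.571],[0.086,-0.124,0,0,0,-1.571]]' 0.05;  python3 - <<'E'
from h import *
print(rel(tgt('left',.64,.079,.007),99))
E
```

```text
time: 15.15
tcp_pos: [0.5353, 0.1622, 0.1713]
tool_rot: [0.0, 0.65, 0.76, -0.0]
wrist_force: [-0.9, -0.3, -0.3]
finger_gap: 0.0498
finger_force: 0.0
[-0.0001, 0.0024, 0.1141, -0.0, 0.001, -0.0027]
```

```bash
python3 -m handwheel '[[0,0.002,0.06,0,0,0],[0,0.002,0.1,0,0,0],[0,0.002,0.114,0,0,0],[0,0.002,0.114,0,0,0]]'; python3 -m handwheel '[[0,0,0,0,0,0],[0,0,0,0,0,0],[0,0,0,0,0,0],[0,0,0,0,0,0]]' 0.0 10;  python3 -m handwheel '[[-0.005,0,-0.006,0,0,0],[-0.011,0,-0.012,0,0,0],[-0.017,0,-0.017,0,0,0],[-0.024,0,-0.021,0,0,0],[-0.031,0,-0.025,0,0,0],[-0.039,0,-0.028,0,0,0],[-0.047,0,-0.030,0,0,0],[-0.047,0,-0.030,0,0,0]]'; python3 -m handwheel '[[0,0,0,0,0,0],[0,0,0,0,0,0],[0,0,-0.03,0,0,0],[0,0,-0.07,0,0,0],[0.03,0,-0.07,0,0,0],[0.06,0,-0.07,0,0,0],[0.06,0,-0.07,0,0,0]]' 0.05;  python3 - <<'E'
from h import *
print(tabs());s=env.get_state();v=s["tcp_pos"][:2]-O;print(v@[-np.sin(YAW),np.cos(YAW)],s["tcp_pos"])
print(proj("top",[tgt('left',x,.072,0) for x in (1.2,1.57)]),proj("side",[tgt('left',x,.072,0) for x in (1.2,1.57)]))
E
```

```text
time: 15.65
tcp_pos: [0.5371, 0.1624, 0.0573]
tool_rot: [0.0, 0.65, 0.76, -0.001]
wrist_force: [-0.0, 0.3, 0.3]
finger_gap: 0.0501
finger_force: 0.0
time: 16.15
tcp_pos: [0.5383, 0.1631, 0.0588]
tool_rot: [0.001, 0.649, 0.76, 0.001]
wrist_force: [2.0, 1.9, 2.9]
finger_gap: 0.0297
finger_force: 10.0
time: 17.15
tcp_pos: [0.5457, 0.1157, 0.0888]
tool_rot: [0.001, 0.65, 0.76, 0.001]
wrist_force: [4.6, 1.5, 5.8]
finger_gap: 0.0298
finger_force: 10.0
time: 18.02
tcp_pos: [0.5341, 0.1767, 0.1564]
tool_rot: [-0.0, 0.648, 0.761, -0.001]
wrist_force: [-0.0, -0.4, -0.3]
finger_gap: 0.05
finger_force: 0.0
{'top': [[308.4, 201.8], [363.4, 213.9], [277.4, 227.3], [315.4, 240.1]], 'side': [[307.4, 216.8], [274.4, 223.6], [303.7, 232.8], [272.0, 246.0]]}
0.13638330620979447 [0.5347168  0.17505403 0.15656006]
[[275.25487874 228.61703452]
 [286.24099711 226.15093863]] [[270.50834556 249.55314361]
 [275.61491417 242.16788209]]
```

```bash
python3 -m handwheel '[[0,0,0,0,0,0],[0,0,0.05,0,0,0],[0,0,0.096,0,0,0],[-0.015,0,0.096,0,0,0],[-0.03,0,0.096,0,0,0],[-0.042,0,0.096,0,0,0],[-0.051,0,0.096,0,0,0],[-0.058,0,0.096,0,0,0],[-0.063,0,0.096,0,0,0],[-0.063,0,0.096,0,0,0],[-0.063,0,0.096,0,0,0]]' 0.0; python3 -m handwheel '[[0.02,0,0,0,0,0],[0.03,0,-0.05,0,0,0],[0.03,0,-0.12,0,0,0]]' 0.05;  python3 - <<'E'
from h import *
print(tabs())
p=tgt('right',.645,.079,.007);print(p);p[2]=.175;print(rel(p,99))
E
```

```text
time: 19.5
tcp_pos: [0.5449, 0.1131, 0.0613]
tool_rot: [0.0, 0.649, 0.76, -0.001]
wrist_force: [0.2, 0.4, 0.3]
finger_gap: 0.0004
finger_force: 0.0
time: 19.88
tcp_pos: [0.5388, 0.1448, 0.1733]
tool_rot: [-0.001, 0.649, 0.761, -0.002]
wrist_force: [0.1, -1.0, 0.2]
finger_gap: 0.0271
finger_force: 0.0
{'top': [[308.4, 201.9], [363.4, 213.9], [285.5, 225.5], [315.4, 240.1]], 'side': [[307.3, 216.8], [271.6, 225.2], [303.7, 233.0], [275.5, 241.5]]}
[ 0.5762616  -0.08111296  0.05749468]
[-0.2287, -0.0029, 0.0079, 0.0135, -0.0, 0.0015]
```

The left wall is upright: its tab is at (285.5,225.5) in the top view and (275.5,241.5) in the side view, matching the prediction. The last wall is the right one.

```bash
python3 -m handwheel '[[-0.05,0,0,0,0,0],[-0.11,-0.003,0,0,0,0],[-0.17,-0.003,0,0,0,0],[-0.229,-0.003,0,0,0,0],[-0.229,-0.003,0,0,0,0],[-0.229,-0.003,0,0,0,0]]' 0.05;  python3 - <<'E'
from h import *
print(rel(tgt('right',.645,.079,.007),99))
E
```

```text
time: 20.72
tcp_pos: [0.5733, -0.0827, 0.1738]
tool_rot: [-0.0, 0.649, 0.76, -0.0]
wrist_force: [-0.7, 0.2, -0.6]
finger_gap: 0.0498
finger_force: 0.0
[0.001, 0.0032, 0.1163, -0.0003, -0.0001, 0.0001]
```

```bash
python3 -m handwheel '[[0.001,0.003,0.06,0,0,0],[0.001,0.003,0.1,0,0,0],[0.001,0.003,0.116,0,0,0],[0.001,0.003,0.116,0,0,0]]'; python3 -m handwheel '[[0,0,0,0,0,0],[0,0,0,0,0,0],[0,0,0,0,0,0],[0,0,0,0,0,0]]' 0.0 10;  python3 -m handwheel '[[0.005,0,-0.006,0,0,0],[0.011,0,-0.012,0,0,0],[0.017,0,-0.017,0,0,0],[0.024,0,-0.021,0,0,0],[0.031,0,-0.025,0,0,0],[0.039,0,-0.028,0,0,0],[0.047,0,-0.030,0,0,0],[0.047,0,-0.030,0,0,0]]'; python3 -m handwheel '[[0,0,0,0,0,0],[0,0,0,0,0,0],[0,0,-0.03,0,0,0],[0,0,-0.07,0,0,0],[-0.03,0,-0.07,0,0,0],[-0.06,0,-0.07,0,0,0],[-0.06,0,-0.07,0,0,0]]' 0.05;  python3 - <<'E'
from h import *
print(tabs());s=env.get_state();v=s["tcp_pos"][:2]-O;print(v@[-np.sin(YAW),np.cos(YAW)],s["tcp_pos"])
print(proj("top",[tgt('right',x,.072,0) for x in (1.2,1.57)]),proj("side",[tgt('right',x,.072,0) for x in (1.2,1.57)]))
E
```

```text
time: 21.22
tcp_pos: [0.5758, -0.0811, 0.0578]
tool_rot: [-0.0, 0.649, 0.761, -0.001]
wrist_force: [-0.3, -0.9, -0.4]
finger_gap: 0.0502
finger_force: 0.0
time: 21.72
tcp_pos: [0.5773, -0.083, 0.0597]
tool_rot: [0.002, 0.65, 0.76, 0.001]
wrist_force: [4.4, -1.4, 3.2]
finger_gap: 0.0301
finger_force: 10.0
time: 22.72
tcp_pos: [0.5698, -0.0357, 0.0897]
tool_rot: [0.002, 0.649, 0.761, 0.001]
wrist_force: [4.8, -0.9, 5.9]
finger_gap: 0.0295
finger_force: 10.0
time: 23.6
tcp_pos: [0.5774, -0.0967, 0.157]
tool_rot: [-0.001, 0.65, 0.76, -0.001]
wrist_force: [-0.2, 0.2, -0.3]
finger_gap: 0.0498
finger_force: 0.0
{'top': [[308.7, 201.9], [347.9, 217.9], [285.3, 225.5], [315.5, 240.0]], 'side': [[300.6, 215.0], [271.4, 225.3], [303.4, 232.9], [275.5, 241.4]]}
-0.13696542411485801 [ 0.57747064 -0.09493048  0.15726758]
[[349.26751406 214.88836713]
 [338.06659133 216.53765838]] [[301.99124385 215.44911989]
 [297.59615234 218.49130719]]
```

```bash
python3 -m handwheel '[[0,0,0,0,0,0],[0,0,0.05,0,0,0],[0,0,0.096,0,0,0],[0.015,0,0.096,0,0,0],[0.03,0,0.096,0,0,0],[0.042,0,0.096,0,0,0],[0.051,0,0.096,0,0,0],[0.058,0,0.096,0,0,0],[0.063,0,0.096,0,0,0],[0.063,0,0.096,0,0,0],[0.063,0,0.096,0,0,0]]' 0.0; python3 -m handwheel '[[-0.02,0,0,0,0,0],[-0.03,0,-0.05,0,0,0],[-0.08,0,-0.12,0,0,0],[-0.14,0,-0.13,0,0,0],[-0.20,0,-0.13,0,0,0],[-0.20,0,-0.13,0,0,0]]';  python3 - <<'E'
from h import *
t=tabs();print(t)
T=t["top"];S=t["side"]
W=("far","right","left","near")
near=lambda L,p:min(L,key=lambda q:np.hypot(*(np.array(q)-p)))
for w in W:
    P=[tgt(w,1.57,.072,0)];a=near(T,proj("top",P)[0]);b=near(S,proj("side",P)[0]);X=tri([a],[b])[0]
    g=YAW+np.radians(DIR[w][0]);h=(X[:2]-O)@[np.cos(g),np.sin(g)]*1e3-DIR[w][1];print(w,np.round(X,4),h,np.arctan2(X[2]*1e3-3,h))
sd=env.read_camera('side')[170:290,210:370];tp=env.read_camera('top')[160:280,230:390]
cv2.imwrite('pics/c5.png',np.hstack([cv2.resize(a,(400,300),interpolation=2) for a in(tp,sd)])[:,:,::-1])
E
```

```text
time: 25.08
tcp_pos: [0.568, -0.0332, 0.0618]
tool_rot: [0.0, 0.65, 0.76, -0.0]
wrist_force: [0.3, -0.2, 0.2]
finger_gap: 0.0005
finger_force: 0.0
time: 25.82
tcp_pos: [0.599, -0.2357, 0.1922]
tool_rot: [0.001, 0.651, 0.759, -0.001]
wrist_force: [-0.8, -0.5, -0.3]
finger_gap: 0.0006
finger_force: 0.0
{'top': [[308.5, 202.0], [337.9, 215.9], [285.3, 225.5], [315.4, 240.0]], 'side': [[297.0, 217.8], [271.4, 225.2], [303.5, 232.9], [275.5, 241.4]]}
far [0.6008 0.0473 0.0782] -0.6898698467346307 1.5799732936936615
right [ 0.5677 -0.0184  0.0768] -0.15868515404434902 1.5729460046400472
left [0.5478 0.1012 0.078 ] 1.4011680154070874 1.5521274221467642
near [0.5131 0.0338 0.0772] -0.5913429716370686 1.578763902412182
```

View pics/c5.png

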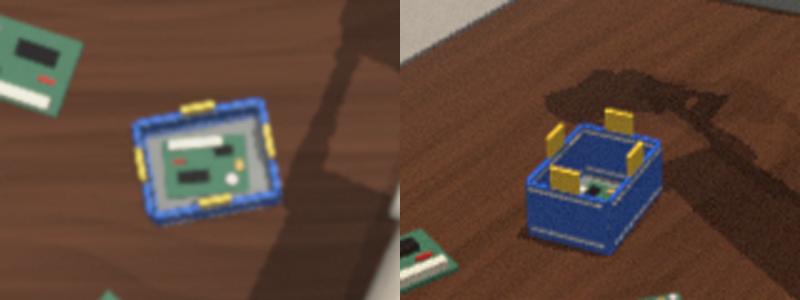

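All four walls stand upright, within 0.02 rad by measurement, the board lies flat inside, and the arm is clear.

```bash
python3 -c "
from plant import env
print(env.hand_in())"
```

```text
the job is handed in; nothing more can be done
None
```

I handed the job in at about 26 s, with all four tray walls upright to within about 0.02 rad by camera, the board lying flat in the tray and the arm clear; the hand-in returned no verdict.

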